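# Restock a bay and press its label holder home behind the rack lip

## Robot

A 6-joint arm with a two-finger parallel gripper is mounted at the origin on the work surface. World frame = base frame: x ahead of the robot, y to its left, z up, the work surface at z = 0. Lengths are in mm, angles in degrees, forces in N, time in s.
With the tool pointing down it reaches from about 300 to 850 mm from the base axis. Payload 4.2 kg.
Tool frame: the origin (TCP) lies between the finger pads; the fingertips stand 22 mm ahead of it and the grasp point (between the pads) lies 3 mm ahead of it; z points along the fingers, y is the direction in which the jaws open and shut (so a half turn about z gives the same grasp; the last joint's range is limited). The gripper opens to 91 mm and grips with 3 to 60 N. Pads are 32 mm wide; open, the fingers measure 118 mm over their backs; the gripper's body (76 mm by 178 mm) begins 60 mm behind the grasp point.
Start: joints at [67.895, 18.312, 89.639, -0, 72.044, -1.146], TCP at [205.678, 536.971, 235.976] pointing down, gripper open.
Joint ranges: [-177.97, 177.97], [-48.28, 115.42], [12.27, 149.76], [-77.06, 257.06], [2.81, 150.46], [-146.56, 146.56]. Speed limits (degrees/s): [147.25, 147.25, 180, 180, 180, 180].

## Interface

Orientations are given as [roll, pitch, yaw] about the fixed x, y, z axes, in that order (R = Rz(yaw) Ry(pitch) Rx(roll)).
In Python, from workcell import telemetry, cams, env gives the robot as it stands.
- The arm moves only by the shell command python3 -m inch 'ROWS' [FORCE]. ROWS is JSON, a list of rows, each an object of numbers: "x", "y", "z": the shift along the tool's x, y, z in cm; "yaw": the turn about the tool's z in units of 5 degrees (1.0 is 5 degrees); "gripper": the gripper's target within -1 to 1 (fully open at 1, half-way at 0, shut at -1). A call has 1 to 12 rows; each row shifts and turns the commanded pose from where the row before left it, along the tool's axes as they then stand; what a row does not reach is not made up. A row lasts 1/12 s, in which the tool goes at most 41.7 mm and 7.16 degrees, less where a joint would pass 70% of its speed; a pose out of reach is approached as far as the arm can. A call is refused whole if a number of a shift passes 4.17 or a number of a turn 1, either way. A call with a gripper value outside its range is refused whole. The fingers move at their own pace and stop on an object; FORCE is the grip in N (left out, the last holds). Time passes only in rows, so rows that do not move let the fingers close. It gives the time, the measured TCP pose, the force and the opening at its end, in the units of the state.
- telemetry.state(): the state, without advancing time (a new reading comes with each control period).
- cams.grab_frame(name): name is "scene" or "side" or "wrist"; returns a dict with "pixels" (420x560x3 uint8, red, green, blue), "mtx" (3x3 intrinsics, pixels), "rvec" (rotation vector, rad) and "tvec" (3), from world to camera coordinates, as OpenCV has them. Camera axes: x right, y down, z forward; pixel columns grow to the right and rows downward; lengths in mm; the calibration is good to about 2 mm. The wrist camera is an equidistant fisheye: a pixel r from the principal point sees the ray r / f radians off the axis. A picture is of the moment at which its call begins. There is no depth.
- env.job_done(): hands the job in, once; it reports no verdict.
The state is a dict: "time_s": time; "qpos": joint angles; "qvel": joint speeds; "effort": joint torques, N m; "ee_pos": TCP position; "ee_rot": TCP orientation; "force": force on the tool from outside, world axes, zero at the start; "torque": the same for the moment, N m; "gripper_width": finger opening in mm.
Only numpy, scipy, OpenCV 4.12 (cv2) and the standard library are available. Lean on these libraries where they do the work, as an engineer would, in place of code of your own. Each camera call takes 0.05 s, during which the arm holds its last target. There are 200 camera calls.

## Task

Restock the gap on the low steel rack: first stand the slim tin from the bench on the rack midway between the two squat tins, in line with them, and let go of it. Then take the label holder out of its slotted wooden stand, push it down behind the short lip on the rack's front, centred along the lip, until the spring bar under it is pressed fully home, and finish while still holding it pressed down there, ready to be tack-welded. Leave the squat tins and the other things on the bench where they are.

Things in the scene. Friction and masses are not known exactly. Their poses are not given: they have to be found in the camera images.
- tin: the slim plain steel tin to be placed: upright cylinder 50 mm dia, 70 mm high, dark top band, about 0.25 kg; starts standing on the bench in front of the rack, to the left or the right. Origin at the centre of its underside, z up
- tin_left: squat lidded tin standing on the rack, left (+y) of the gap: 68 mm dia, 55 mm high; must stay. Origin at the centre of its underside
- tin_right: squat lidded tin standing on the rack, right (-y) of the gap: 68 mm dia, 55 mm high; must stay. Origin at the centre of its underside
- rack: low steel bench rack, fixed, 180 mm deep (x) x 480 mm wide (y); its board's upper face is 60 mm above the bench, with a 30 mm upstand along the back edge only. Origin on the bench under its centre; -x is its front
- lip: dark steel lip bracket, fixed to the rack's front face somewhere along it, 70 mm wide (y). It forms an upright slot, open at the top and both ends, 9 mm wide in x: front lip 5 mm thick, 60 mm high, with a flared edge leaning outwards (-x) above it to 75 mm; back plate 6 mm thick, 78 mm high. Origin on the bench under the centre of the slot; x points towards the rack's back, y along the slot, z up. The rack's front face is 10.5 mm behind (+x of) the origin
- lip_mouth (a point): centre of the slot, level with the top of the straight front lip, 60 mm above the bench; axes as lip
- bay (a point): the spot on the rack's board (60 mm above the bench) midway between the squat tins and in line with them, straight behind the lip, 100.5 mm along the lip's x from the slot's centre; axes as lip
- spring_bar (a joint): brass spring bar (44 mm long in y) inside the slot: its top is 30 mm above the bench at rest (0) and is pressed down up to 0.010 m (hard stop, top 20 mm above the bench). It pushes up with about 4 N at 0 and 9 N at 0.010 and lifts the holder again when that is let go
- holder: steel label holder, 0.12 kg, same on both faces (either way round will do): blade 5 mm thick (x) x 70 mm wide (y) x 75 mm high with a paper label on it, and above it a narrower folded grip tab 10 mm thick (x) x 40 mm wide (y) x 35 mm high; 110 mm in all. Starts upright in the stand's slot, may lean slightly. Origin at the centre of its lower edge, z up. Fully home its lower edge is 20 mm above the bench, so the tab reaches from 95 to 130 mm above it
- stand: slotted wooden stand, fixed, 60 (x) x 110 (y) x 40 mm high; a slot 6.5 mm wide along y, 25 mm deep, holds the holder with its lower edge 15 mm above the bench; lift the holder at least 30 mm straight up to free it. Starts left or right in front of the rack (the tin is on the other side). Origin on the bench under its centre
- gauge_block: dark steel block, 45 x 60 x 22 mm, lying on the bench near its front middle; bystander, leave alone
- pop_bottle: green glass bottle, 58 mm dia, 190 mm high, at the right; bystander, leave alone; origin at its underside
- paint_can: steel paint can, 84 mm dia, 105 mm high, at the left; bystander, leave alone; origin at its underside
- candlestick: wrought-iron candlestick, 121 mm high, 70 mm square foot, far left; bystander, leave alone; origin at its underside
- hammer: hammer lying on the bench at the left; bystander, leave alone
- wire_brush: brush lying on the bench at the right; bystander, leave alone
There are look-alikes about, which are no part of the job. What is shaped like the tin but red is not meant.

How it is judged (in metres and radians):
On the way, in this order (a step that is already met when the one before it is completed fails the run):
1. the slim tin stands released on the rack midway between the squat tins (horizontal distance between tin and bay below 0.015 m and z of tin in the frame of bay between -0.005 and 0.006 m and angle between tin's own z axis and vertical below 0.1 rad and contact force between the fingers and tin below 0.1 N and linear speed of tin below 0.02 m/s), for 0.2 s.
2. the holder is down behind the lip and presses the spring bar home (x of holder in the frame of lip between -0.004 and 0.004 m and y of holder in the frame of lip between -0.012 and 0.012 m and angle between holder's own z axis and vertical below 0.15 rad and angle between the y axis of holder and the y axis of lip, either way round below 0.12 rad and z of holder in the frame of lip below 0.0245 m and value of joint spring_bar above 0.0075 m), for 0.2 s.
At the end, for the whole second after the job is handed in: Slim tin upright, released, within 15 mm of the bay point; holder upright behind the lip, within 12 mm of its centre, lower edge under 24.5 mm, spring bar down 7.5 mm or more, fingers on the holder with 1 N or more, at rest; squat tins within 15 mm, other things within 30 mm of their starts (all of step 1 and all of step 2 and contact force between the fingers and holder above 1 N and linear speed of holder below 0.02 m/s and distance of each of tin_left, tin_right from where it was at the start of the episode below 0.015 m and angle between each of tin_left, tin_right's own z axis and vertical below 0.1 rad and distance of each of gauge_block, pop_bottle, paint_can, candlestick, hammer, wire_brush from where it was at the start of the episode below 0.03 m); the arm keeps its last pose, push and grip.
It fails at once if a squat tin is pushed more than 15 mm or tipped (distance of any of tin_left, tin_right from where it was at the start of the episode above 0.015 m or angle between any of tin_left, tin_right's own z axis and vertical above 0.3 rad).
It fails at once if another thing on the bench is moved more than 30 mm (distance of any of gauge_block, pop_bottle, paint_can, candlestick, hammer, wire_brush from where it was at the start of the episode above 0.03 m).
It also fails if it takes over 51 s, if anything falls off the work surface, if the arm or the gripper's body presses on something with over 40 N, if the wrist force passes 120 N, or if a joint passes its speed limit or range.

## Working session

There is one attempt and no reset: what is moved stays moved. The work goes in short steps, Python scripts to look and compute and a shell command to move; the robot and the scene stay as the last step left them, time stands still between calls to the robot, and variables do not carry over. Pictures are saved under pics/ and viewed, about 8 in all and at most 12, crops included, and the job is handed in when it is done.

```bash
mkdir -p pics; ls; cat > h.py <<'E'
import numpy as np, cv2
from workcell import telemetry, cams, env
from scipy.spatial.transform import Rotation as Ro
def grab(n,fn=None):
    f=cams.grab_frame(n); np.savez(f'pics/{fn or n}.npz',**{k:np.array(v) for k,v in f.items()})
    cv2.imwrite(f'pics/{fn or n}.png',f['pixels'][:,:,::-1]); return f
def load(fn): return dict(np.load(f'pics/{fn}.npz'))
def ray(f,u,v,fish=False):
    K=np.array(f['mtx'],float); R=cv2.Rodrigues(np.array(f['rvec'],float).reshape(3,1))[0]; t=np.array(f['tvec'],float).reshape(3)
    x=(u-K[0,2])/K[0,0]; y=(v-K[1,2])/K[1,1]
    if fish:
        r=np.hypot(x,y); d=np.array([np.sin(r)*x/max(r,1e-9),np.sin(r)*y/max(r,1e-9),np.cos(r)])
    else: d=np.array([x,y,1.])
    return -R.T@t, R.T@d
def onz(f,u,v,z,fish=False):
    c,d=ray(f,u,v,fish); return c+d*(z-c[2])/d[2]
def proj(f,p,fish=False):
    K=np.array(f['mtx'],float); R=cv2.Rodrigues(np.array(f['rvec'],float).reshape(3,1))[0]; q=R@np.array(p,float)+np.array(f['tvec'],float).reshape(3)
    if fish:
        r=np.hypot(q[0],q[1]); th=np.arctan2(r,q[2]); x,y=q[:2]/max(r,1e-9)*th
    else: x,y=q[:2]/q[2]
    return K[0,0]*x+K[0,2],K[1,1]*y+K[1,2]
E
python3 - <<'E'
from h import *
a=grab('scene','s0');b=grab('side','d0');w=grab('wrist','w0')
for f in (a,b,w):
    print(f['mtx'],ray(f,280,210))
cv2.imwrite('pics/sd0.png',cv2.resize(np.vstack([a['pixels'],b['pixels']])[:,:,::-1],None,fx=.71,fy=.71))
print(telemetry.state())
E
```

```text
pics
[[504.31124739   0.         285.79935229]
 [  0.         504.31124739 209.88204595]
 [  0.           0.           1.        ]] (array([1505.9736835 , -439.34438444,  965.35567032]), array([-0.71995949,  0.28685669, -0.63206319]))
[[449.88132933   0.         276.45198992]
 [  0.         449.88132933 200.41660888]
 [  0.           0.           1.        ]] (array([156.83474954, 839.03268361, 968.41953717]), array([ 0.26453457, -0.64134126, -0.7205684 ]))
[[325.1922621    0.         276.73244587]
 [  0.         325.1922621  212.09083639]
 [  0.           0.           1.        ]] (array([140.7889197 , 562.5676642 , 384.87413902]), array([ 0.230945  , -0.07904367, -0.96982411]))
{'time_s': 0.15, 'qpos': array([ 6.78950016e+01,  1.83421336e+01,  8.96893026e+01, -5.42647396e-04,
        7.20429905e+01, -1.14321164e+00]), 'qvel': array([ 0.04215577, -0.08853458, -0.20095329, -0.01260303, -0.09056238,
       -0.15570497]), 'effort': array([-4.06429754e-04, -4.12771940e+01, -2.32157671e+01,  7.26504670e-02,
        4.32479905e-02, -1.02557838e-04]), 'ee_pos': array([205.55244617, 536.64076895, 235.33145317]), 'ee_rot': array([-1.79925578e+02, -9.69027299e-04,  1.59038380e+02]), 'force': array([ 0.17333953,  0.69050799, -0.79673883]), 'torque': array([0.01092779, 0.0403052 , 0.05822053]), 'gripper_width': 91.22668229871876}
```

View pics/s0.png

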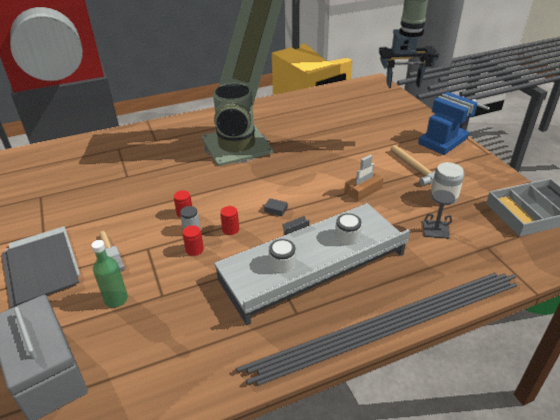

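View pics/d0.png

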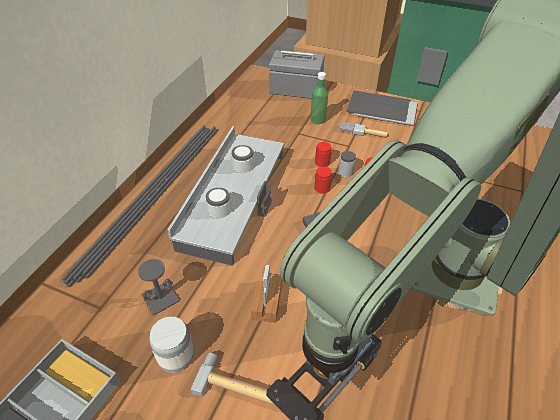

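The slim-tin candidates are grey with a dark top at scene (190,218) and side (347,163), plus three red ones at scene (183,204), (193,240) and (230,220). The grey one matches "plain steel, dark band". The lip is at scene (296,226) and side (264,200). The stand and holder are at scene (365,178) and side (267,290). I'll enlarge these areas to confirm.

```bash
python3 - <<'E'
from h import *
a=load('s0');b=load('d0')
def crop(f,u,v,w=50,h=50): return cv2.resize(f['pixels'][v-h:v+h,u-w:u+w,::-1],(266,266),interpolation=cv2.INTER_CUBIC)
r1=np.hstack([crop(a,200,225,40,40),crop(a,296,226,40,40),crop(a,365,178,40,40)])
r2=np.hstack([crop(b,340,170,40,40),crop(b,255,200,40,40),crop(b,267,290,40,40)])
cv2.imwrite('pics/c0.png',np.vstack([r1,r2]))
E
```

```text
(no output)
```

View pics/c0.png

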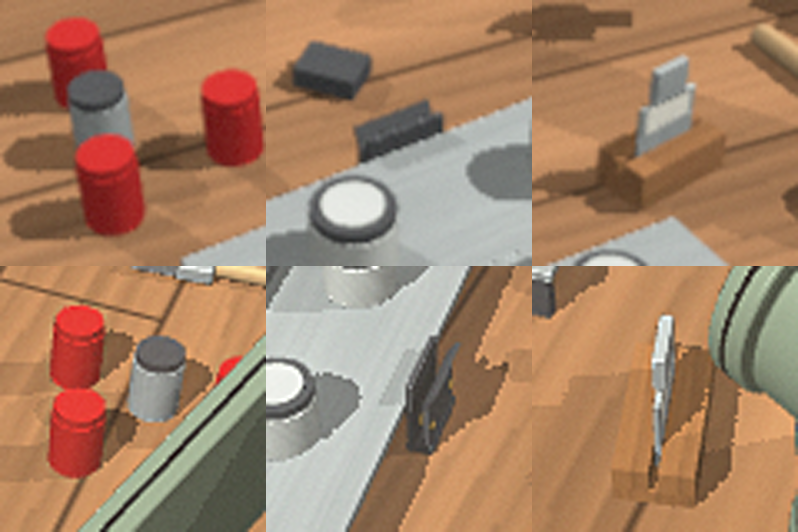

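```bash
python3 - <<'E'
from h import *
a=load('s0');b=load('d0')
def tri(pa,pb):
    c,d=ray(a,*pa);e,g=ray(b,*pb); s=np.linalg.lstsq(np.c_[d,-g],e-c,rcond=None)[0]
    return ((c+d*s[0]+e+g*s[1])/2).round(1), np.linalg.norm(c+d*s[0]-e-g*s[1]).round(1)
print('tin',onz(a,189.2,212,70),onz(b,348.1,156.2,70))
for n,p in dict(A=(182.6,196.1),B=(192.2,231.6),C=(229.5,210.6)).items(): print('red',n,onz(a,*p,70))
for f in (a,b):
    P=f['pixels'].astype(int); m=((P.min(2)>215)&(P.max(2)-P.min(2)<25)).astype(np.uint8)
    n,_,st,ce=cv2.connectedComponentsWithStats(m)
    for i in range(1,n):
        if 40<st[i,4]<900: print('white',ce[i].round(1),st[i,4],onz(f,*ce[i],115).round(1))
s=3.325
def A3(x,y): return 325+(x-532)/s,138+y/s
def A2(x,y): return 256+(x-266)/s,186+y/s
def B3(x,y): return 227+(x-532)/s,250+(y-266)/s
def B2(x,y): return 215+(x-266)/s,160+(y-266)/s
print('stand top scene', [onz(a,*A3(*p),40).round(0) for p in [(598,153),(641,180),(726,127),(690,108)]])
print('stand top side', [onz(b,*B3(*p),40).round(0) for p in [(612,472),(700,472)]])
print('tab top scene',[onz(a,*A3(*p),125).round(0) for p in [(655,72),(690,58)]])
print('blade shoulders scene',[onz(a,*A3(*p),90).round(0) for p in [(638,112),(694,84)]])
print('tab top side',[onz(b,*B3(*p),125).round(0) for p in [(659,348),(668,318)]])
print('lip backplate scene78',[onz(a,*A2(*p),78).round(0) for p in [(362,155),(443,118)]],'flare75',[onz(a,*A2(*p),75).round(0) for p in [(357,128),(430,101)]])
print('lip side: plate',[onz(b,*B2(*p),78).round(0) for p in [(409,387),(437,337)]],'flare',[onz(b,*B2(*p),75).round(0) for p in [(426,390),(459,345)]])
# rack corners scene: front-right, back-right,... 
print('rack',[onz(a,*p,60).round(0) for p in [(219,264),(374,208)]],[onz(b,*p,60).round(0) for p in [(284,146),(234,250)]])
print('gauge',onz(a,275,207,22).round(0))
E
```

```text
tin [ 391.14916362 -269.29982123   70.        ] [ 380.8192364  -260.96430448   70.        ]
red A [ 311.75903251 -268.26803512   70.        ]
red B [ 475.34898674 -283.08123186   70.        ]
red C [ 431.08746174 -163.80572375   70.        ]
white [348.7 220.4] 139 [649.2  93.3 115. ]
white [ 97.4 243.6] 73 [ 475.6 -518.5  115. ]
white [281.6 246.9] 172 [ 670.8 -104.6  115. ]
white [241.9 151. ] 113 [ 671.9 -103.4  115. ]
white [217.  194.8] 158 [650.   94.1 115. ]
white [167.5 333.1] 626 [547.6 497.8 115. ]
stand top scene [array([416., 213.,  40.]), array([468., 229.,  40.]), array([428., 343.,  40.]), array([387., 328.,  40.])]
stand top side [array([432., 345.,  40.]), array([375., 320.,  40.])]
tab top scene [array([428., 258., 125.]), array([421., 299., 125.])]
blade shoulders scene [array([434., 241.,  90.]), array([415., 310.,  90.])]
tab top side [array([418., 290., 125.]), array([423., 265., 125.])]
lip backplate scene78 [array([588., -61.,  78.]), array([573.,  17.,  78.])] flare75 [array([553., -51.,  75.]), array([546.,  18.,  75.])]
lip side: plate [array([562.,  22.,  78.]), array([565., -45.,  78.])] flare [array([548.,  17.,  75.]), array([545., -46.,  75.])]
rack [array([ 611., -251.,   60.]), array([575., 220.,  60.])] [array([ 590., -241.,   60.]), array([544., 209.,  60.])]
gauge [412. -19.  22.]
```

Confirmed: the grey, dark-topped tin stands among the red look-alikes at about (386,-265). The squat tins give bay ≈ (660.5,-5.2), lip ≈ (560.6,-16.2) and yaw ≈ 6.3°. Moving above the tin now.

```bash
cat >> h.py <<'E'
def plan(x,y,z,yaw,verbose=True):
    "tool-frame shift (cm) with present orientation, then yaw units"
    s=telemetry.state(); R=Ro.from_euler('xyz',s['ee_rot'],degrees=True); d=np.array([x,y,z])-s['ee_pos']
    cy=np.degrees(np.arctan2(*R.as_matrix()[[1,0],0])); dy=(yaw-cy+180)%360-180
    print('t',s['time_s'],'pos',s['ee_pos'].round(1),'rot',s['ee_rot'].round(2),'q',s['qpos'].round(1)); print('shift cm',(R.inv().apply(d)/10).round(2),'yaw units',round(-dy/5,2), 'F',s['force'].round(1),'w',round(s['gripper_width'],1))
E
R='{"x":-2.28,"y":-3.42}'
python3 -m inch '[{"x":-2.28,"y":-3.42},{"x":-2.28,"y":-3.42},{"x":-2.28,"y":-3.42},{"x":-2.28,"y":-3.42},{"x":-2.28,"y":-3.42},{"x":-2.28,"y":-3.42},{"x":-2.28,"y":-3.42},{"x":-2.28,"y":-3.42},{"x":-2.28,"y":-3.42},{"x":-2.28,"y":-3.42}]'
python3 -m inch '[{"x":-2.28,"y":-3.42},{"x":-2.28,"y":-3.42},{"x":-2.28,"y":-3.42},{"x":-2.28,"y":-3.42},{"x":-2.28,"y":-3.42},{"x":-2.28,"y":-3.42},{"x":-2.28,"y":-3.42},{"x":-2.28,"y":-3.42},{"x":-2.28,"y":-3.42},{"x":-2.28,"y":-3.42}]'
python3 -m inch '[{"yaw":1},{"yaw":1},{"yaw":1},{"yaw":1},{"yaw":1},{"yaw":1},{"yaw":1},{"yaw":1},{"yaw":1},{"yaw":1}]'
python3 -m inch '[{"yaw":1},{"yaw":1},{"yaw":1},{"yaw":1},{"yaw":1},{"yaw":1},{"yaw":1},{"yaw":1},{"yaw":1},{"yaw":1}]'
python3 -m inch '[{"yaw":1},{"yaw":1},{"yaw":1},{"yaw":1},{"yaw":1},{"yaw":1},{"yaw":1},{"yaw":1},{"yaw":1},{"yaw":1},{"yaw":0.5},{}]'
python3 -c "
from h import *
plan(386,-265,236,6.3); w=grab('wrist','w1'); grab('side','d1')
print(ray(w,280,210,True),proj(w,(386,-265,70),True))"
```

```text
t 0.15 pos [205.6 536.6 235.3] rot [-179.93   -0.    159.04] q [67.9 18.3 89.7 -0.  72.  -1.1]
shift cm [-4.553e+01 -6.840e+01  2.000e-02] yaw units 30.55 F [ 0.2  0.7 -0.8] w 91.2
(array([140.80115696, 562.59837393, 384.98573367]), array([ 0.2310179 , -0.07881234, -0.96975221])) (np.float64(-19.495712991012624), np.float64(397.8046747781234))invalid input
invalid input
invalid input
invalid input
invalid input
```

View pics/w1.png

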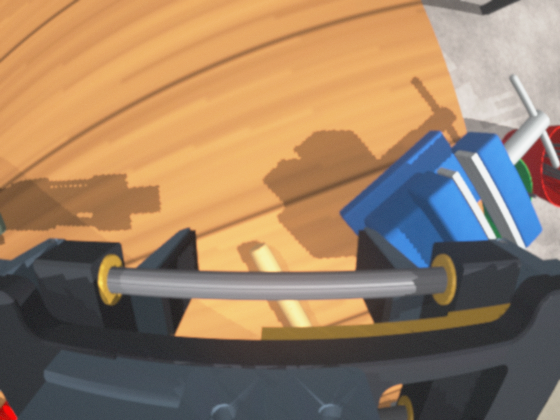

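The arm didn't move: every call returned "invalid input". The wrist view shows only the start pose (hammer handle, blue vice). Rows probably need every key.

```bash
python3 -m inch '[{"x":-2.28,"y":-3.42,"z":0,"yaw":0,"gripper":1}]'; python3 -m inch --help | head
```

```text
time_s: 0.33
ee_pos: [214.4, 501.7, 235.0]
ee_rot: [179.8, -0.1, 159.2]
force: [1.5, 0.0, 0.0]
gripper_width: 91.4invalid input: not JSON, or not a number
```

```bash
python3 -m inch '[{"x":-2.28,"y":-3.42,"z":0,"yaw":0,"gripper":1},{"x":-2.28,"y":-3.42,"z":0,"yaw":0,"gripper":1},{"x":-2.28,"y":-3.42,"z":0,"yaw":0,"gripper":1},{"x":-2.28,"y":-3.42,"z":0,"yaw":0,"gripper":1},{"x":-2.28,"y":-3.42,"z":0,"yaw":0,"gripper":1},{"x":-2.28,"y":-3.42,"z":0,"yaw":0,"gripper":1},{"x":-2.28,"y":-3.42,"z":0,"yaw":0,"gripper":1},{"x":-2.28,"y":-3.42,"z":0,"yaw":0,"gripper":1},{"x":-2.28,"y":-3.42,"z":0,"yaw":0,"gripper":1},{"x":-2.28,"y":-3.42,"z":0,"yaw":0,"gripper":1}]'
python3 -m inch '[{"x":-2.28,"y":-3.42,"z":0,"yaw":0,"gripper":1},{"x":-2.28,"y":-3.42,"z":0,"yaw":0,"gripper":1},{"x":-2.28,"y":-3.42,"z":0,"yaw":0,"gripper":1},{"x":-2.28,"y":-3.42,"z":0,"yaw":0,"gripper":1},{"x":-2.28,"y":-3.42,"z":0,"yaw":0,"gripper":1},{"x":-2.28,"y":-3.42,"z":0,"yaw":0,"gripper":1},{"x":-2.28,"y":-3.42,"z":0,"yaw":0,"gripper":1},{"x":-2.28,"y":-3.42,"z":0,"yaw":0,"gripper":1},{"x":-2.28,"y":-3.42,"z":0,"yaw":0,"gripper":1}]'
python3 -m inch '[{"x":0,"y":0,"z":0,"yaw":1,"gripper":1},{"x":0,"y":0,"z":0,"yaw":1,"gripper":1},{"x":0,"y":0,"z":0,"yaw":1,"gripper":1},{"x":0,"y":0,"z":0,"yaw":1,"gripper":1},{"x":0,"y":0,"z":0,"yaw":1,"gripper":1},{"x":0,"y":0,"z":0,"yaw":1,"gripper":1},{"x":0,"y":0,"z":0,"yaw":1,"gripper":1},{"x":0,"y":0,"z":0,"yaw":1,"gripper":1},{"x":0,"y":0,"z":0,"yaw":1,"gripper":1},{"x":0,"y":0,"z":0,"yaw":1,"gripper":1},{"x":0,"y":0,"z":0,"yaw":1,"gripper":1}]'
python3 -m inch '[{"x":0,"y":0,"z":0,"yaw":1,"gripper":1},{"x":0,"y":0,"z":0,"yaw":1,"gripper":1},{"x":0,"y":0,"z":0,"yaw":1,"gripper":1},{"x":0,"y":0,"z":0,"yaw":1,"gripper":1},{"x":0,"y":0,"z":0,"yaw":1,"gripper":1},{"x":0,"y":0,"z":0,"yaw":1,"gripper":1},{"x":0,"y":0,"z":0,"yaw":1,"gripper":1},{"x":0,"y":0,"z":0,"yaw":1,"gripper":1},{"x":0,"y":0,"z":0,"yaw":1,"gripper":1},{"x":0,"y":0,"z":0,"yaw":1,"gripper":1}]'
python3 -m inch '[{"x":0,"y":0,"z":0,"yaw":1,"gripper":1},{"x":0,"y":0,"z":0,"yaw":1,"gripper":1},{"x":0,"y":0,"z":0,"yaw":1,"gripper":1},{"x":0,"y":0,"z":0,"yaw":1,"gripper":1},{"x":0,"y":0,"z":0,"yaw":1,"gripper":1},{"x":0,"y":0,"z":0,"yaw":1,"gripper":1},{"x":0,"y":0,"z":0,"yaw":1,"gripper":1},{"x":0,"y":0,"z":0,"yaw":1,"gripper":1},{"x":0,"y":0,"z":0,"yaw":1,"gripper":1},{"x":0,"y":0,"z":0,"yaw":0.5,"gripper":1},{"x":0,"y":0,"z":0,"yaw":0,"gripper":1}]'
python3 -c "
from h import *
plan(386,-265,236,6.3); w=grab('wrist','w2'); grab('side','d2')
print(proj(w,(386,-265,70),True))"
```

```text
time_s: 1.17
ee_pos: [305.1, 94.2, 236.2]
ee_rot: [180.0, 0.1, 159.1]
force: [1.3, -0.2, -0.7]
gripper_width: 91.2
time_s: 1.92
ee_pos: [386.6, -267.1, 235.9]
ee_rot: [180.0, 0.0, 159.0]
force: [0.3, 1.3, -0.5]
gripper_width: 91.6
time_s: 2.83
ee_pos: [386.8, -264.8, 235.8]
ee_rot: [-180.0, -0.0, 103.8]
force: [-0.2, -0.1, 0.0]
gripper_width: 91.1
time_s: 3.67
ee_pos: [386.8, -264.8, 235.9]
ee_rot: [-180.0, -0.0, 53.8]
force: [0.2, -0.0, -0.0]
gripper_width: 91.2
time_s: 4.58
ee_pos: [386.8, -264.8, 235.9]
ee_rot: [-180.0, -0.0, 6.5]
force: [-0.4, 0.4, 0.2]
gripper_width: 91.2
t 4.5833 pos [ 386.8 -264.8  235.9] rot [-179.99   -0.      6.51] q [-35.8   8.7 102.7   0.   68.6  47.7]
shift cm [-0.08  0.01 -0.01] yaw units 0.04 F [-0.4  0.4  0.2] w 91.2
(np.float64(277.46065776878874), np.float64(202.8029388917156))
```

View pics/w2.png

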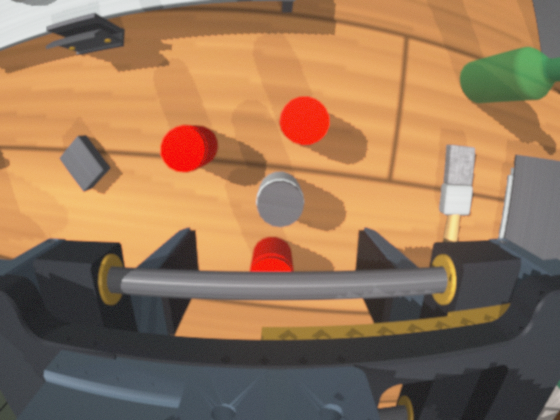

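Wrist view: grey tin top at about (280,201), reds at (188,148), (304,121) and (271,255), lip at (85,33), gauge block at (84,163). The path down onto the tin is clear.

```bash
python3 -c "
from h import *
w=load('w2')
P=w['pixels'].astype(int)
m=np.zeros(P.shape[:2],np.uint8); sub=P[165:235,240:320]; m[165:235,240:320]=(sub.max(2)-sub.min(2)<35)
n,l,st,ce=cv2.connectedComponentsWithStats(m); i=1+st[1:,4].argmax(); print(st[i],ce[i])
c,r=cv2.minEnclosingCircle(np.argwhere(l==i)[:,::-1].astype(np.float32)); print(c,r)
for uv in [ce[i],c,(280,202)]: print(onz(w,*uv,70,True))
for uv in [(188,148),(304,121)]: print('red',onz(w,*uv,70,True))
"
```

```text
[ 257  172   47   54 1988] [279.71478873 199.14285714]
(279.1507568359375, 198.61050415039062) 26.887563705444336
[ 389.95541882 -266.79850709   70.        ]
[ 390.42865349 -266.18028955   70.        ]
[ 387.10015449 -267.4155809    70.        ]
red [ 431.55056936 -170.71337213   70.        ]
red [ 469.14210933 -281.14178619   70.        ]
```

```bash
python3 -m inch '[{"x":0.05,"y":0.2,"z":3.7,"yaw":0,"gripper":1},{"x":0,"y":0,"z":3.7,"yaw":0,"gripper":1},{"x":0,"y":0,"z":3.7,"yaw":0,"gripper":1},{"x":0,"y":0,"z":3.0,"yaw":0,"gripper":1},{"x":0,"y":0,"z":2.5,"yaw":0,"gripper":1},{"x":0,"y":0,"z":2.2,"yaw":0,"gripper":1},{"x":0,"y":0,"z":0,"yaw":0,"gripper":1},{"x":0,"y":0,"z":0,"yaw":0,"gripper":-1},{"x":0,"y":0,"z":0,"yaw":0,"gripper":-1},{"x":0,"y":0,"z":0,"yaw":0,"gripper":-1},{"x":0,"y":0,"z":0,"yaw":0,"gripper":-1},{"x":0,"y":0,"z":0,"yaw":0,"gripper":-1}]' 25
python3 -m inch '[{"x":0,"y":0,"z":0,"yaw":0,"gripper":-1},{"x":0,"y":0,"z":0,"yaw":0,"gripper":-1},{"x":0,"y":0,"z":-2,"yaw":0,"gripper":-1},{"x":0,"y":0,"z":-3.5,"yaw":0,"gripper":-1},{"x":0,"y":0,"z":-3.5,"yaw":0,"gripper":-1},{"x":0,"y":0,"z":-3.5,"yaw":0,"gripper":-1},{"x":0,"y":0,"z":-3.5,"yaw":0,"gripper":-1},{"x":0,"y":0,"z":-2,"yaw":0,"gripper":-1},{"x":0,"y":0,"z":0,"yaw":0,"gripper":-1}]'
python3 -c "
from h import *
plan(560.6,-16.2,236,6.3)"
```

```text
time_s: 5.68
ee_pos: [388.2, -267.2, 49.0]
ee_rot: [179.9, -0.1, 6.6]
force: [0.0, -1.0, -0.7]
gripper_width: 60.7
time_s: 6.43
ee_pos: [389.6, -268.2, 232.5]
ee_rot: [179.6, -0.4, 6.5]
force: [0.9, -1.1, -1.2]
gripper_width: 49.6
t 6.4333 pos [ 389.6 -268.2  232.5] rot [179.62  -0.43   6.54] q [-35.9   9.  102.9   0.   67.6  47.5]
shift cm [ 19.87 -23.09  -0.35] yaw units 0.05 F [ 0.9 -1.1 -1.2] w 49.6
```

```bash
python3 -m inch '[{"x":1.53,"y":-3.3,"z":0,"yaw":0,"gripper":-1},{"x":1.53,"y":-3.3,"z":0,"yaw":0,"gripper":-1},{"x":1.53,"y":-3.3,"z":0,"yaw":0,"gripper":-1},{"x":1.53,"y":-3.3,"z":0,"yaw":0,"gripper":-1},{"x":1.53,"y":-3.3,"z":0,"yaw":0,"gripper":-1},{"x":1.53,"y":-3.3,"z":0,"yaw":0,"gripper":-1},{"x":1.53,"y":-3.3,"z":0,"yaw":0,"gripper":-1},{"x":0,"y":0,"z":0,"yaw":0,"gripper":-1},{"x":0,"y":0,"z":0,"yaw":0,"gripper":-1}]'
python3 -c "
from h import *
plan(660.5,-5.2,236,6.3); w=grab('wrist','w3')
for p in [(649.6,93.7,115),(671.4,-104,115),(560.6,-16.2,60)]: print(np.round(proj(w,p,True),1))"
```

```text
time_s: 7.18
ee_pos: [467.0, -23.5, 226.2]
ee_rot: [-180.0, 0.2, 6.8]
force: [-0.3, -1.0, -2.4]
gripper_width: 49.7
t 7.1833 pos [467.  -23.5 226.2] rot [-179.97    0.19    6.77] q [ -4.3   9.1 103.7  -0.   67.4  78.9]
shift cm [19.43  0.46 -1.05] yaw units 0.09 F [-0.3 -1.  -2.4] w 49.7
[165.5  -7. ]
[399.5  -3.6]
[281.4 106. ]
```

View pics/w3.png

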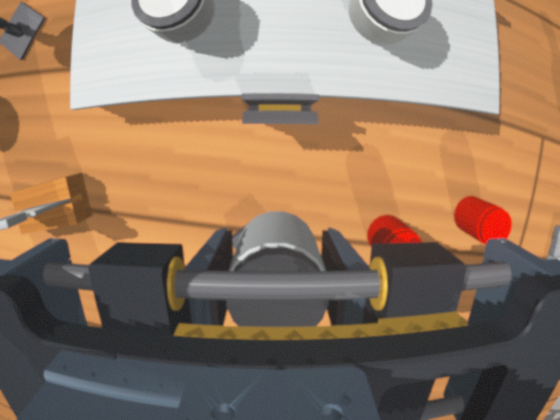

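The lip is at (281,107) with the brass bar inside it, matching the prediction of (281.4,106). The tin is held, and both squat tins are visible at the top. Measuring the bar now.

```bash
python3 -c "
from h import *
w=load('w3')
P=w['pixels'].astype(int); s=P[85:130,235:330]
hs=cv2.cvtColor(w['pixels'],cv2.COLOR_RGB2HSV)[85:130,235:330].astype(int)
m=((hs[:,:,0]>17)&(hs[:,:,1]>120)).astype(np.uint8)
n,l,st,ce=cv2.connectedComponentsWithStats(m)
for i in range(1,n):
  if st[i,4]>20:
    q=ce[i]+[235,85]; print(st[i],q,onz(w,*q,30,True).round(1)); x0,y0,ww,hh,_=st[i]; print([onz(w,u+235,y0+85+hh/2,30,True).round(1) for u in (x0,x0+ww)])
d=(P[85:130,235:330].max(2)<110).astype(np.uint8)
for r in d[::2]: print(''.join('#' if v else '.' for v in r))
print([onz(w,*p,78,True).round(1) for p in [(247,95),(316,95)]],[onz(w,*p,75,True).round(1) for p in [(242,123),(317,123)]])
"
```

```text
[ 24  19  42   6 243] [279.03292181 106.59259259] [561.8 -14.   30. ]
[array([559. ,   6.8,  30. ]), array([564.3, -36.9,  30. ])]
...............................................................................................
...............................................................................................
...............................................................................................
...............................................................................................
...............................................................................................
...............................................................................................
...............................................................................................
........###################################################################....................
.........########################################################################..............
...........###################################################################.................
.........
[... 660 characters left out ...]
..
.........#######.####.##..##.#..........##..#.#..#.....##..........#.....#.....................
...............................................................................................
...............................................................................................
...............................................................................................
...............................................................................................
...............................................................................................
[array([566. ,  15.9,  78. ]), array([573.6, -46. ,  78. ])] [array([539.9,  17.9,  75. ]), array([548.2, -50.4,  75. ])]
```

```bash
python3 -m inch '[{"x":3.24,"y":0.06,"z":0,"yaw":0,"gripper":-1},{"x":3.24,"y":0.06,"z":0,"yaw":0,"gripper":-1},{"x":3.24,"y":0.06,"z":0,"yaw":0,"gripper":-1},{"x":3.24,"y":0.06,"z":0,"yaw":0,"gripper":-1},{"x":3.24,"y":0.06,"z":0,"yaw":0,"gripper":-1},{"x":3.24,"y":0.06,"z":0,"yaw":0,"gripper":-1},{"x":0,"y":0,"z":0,"yaw":0,"gripper":-1},{"x":0,"y":0,"z":0,"yaw":0,"gripper":-1},{"x":0,"y":0,"z":0,"yaw":0,"gripper":-1}]'
python3 -c "
from h import *
plan(660.8,-4.5,110,6.6)"
```

```text
time_s: 7.98
ee_pos: [660.0, -8.1, 226.6]
ee_rot: [-180.0, 0.2, 6.4]
force: [-0.0, 0.1, -2.4]
gripper_width: 49.3
t 7.9833 pos [660.   -8.1 226.6] rot [-179.99    0.19    6.44] q [-1.7 26.5 78.2 -0.  75.6 81.9]
shift cm [ 0.16 -0.35 11.66] yaw units -0.03 F [-0.   0.1 -2.4] w 49.3
```

```bash
python3 -m inch '[{"x":0.1,"y":-0.36,"z":2,"yaw":0,"gripper":-1},{"x":0,"y":0,"z":3,"yaw":0,"gripper":-1},{"x":0,"y":0,"z":3,"yaw":0,"gripper":-1},{"x":0,"y":0,"z":2,"yaw":0,"gripper":-1},{"x":0,"y":0,"z":1.4,"yaw":0,"gripper":-1},{"x":0,"y":0,"z":0,"yaw":0,"gripper":-1},{"x":0,"y":0,"z":0,"yaw":0,"gripper":-1}]'
python3 -c "
from h import *
plan(660.8,-4.5,108,6.6)"
```

```text
time_s: 8.57
ee_pos: [660.5, -3.6, 114.0]
ee_rot: [-180.0, 0.1, 6.5]
force: [0.8, 0.6, -1.6]
gripper_width: 49.3
t 8.5667 pos [660.5  -3.6 114. ] rot [-1.7999e+02  9.0000e-02  6.4900e+00] q [-1.3 31.1 87.2 -0.  61.8 82.2]
shift cm [0.02 0.1  0.6 ] yaw units -0.02 F [ 0.8  0.6 -1.6] w 49.3
```

```bash
for i in 1; do python3 -m inch '[{"x":0,"y":0,"z":0.25,"yaw":0,"gripper":-1},{"x":0,"y":0,"z":0,"yaw":0,"gripper":-1},{"x":0,"y":0,"z":0.15,"yaw":0,"gripper":-1},{"x":0,"y":0,"z":0,"yaw":0,"gripper":-1},{"x":0,"y":0,"z":0,"yaw":0,"gripper":-1}]'; python3 -m inch '[{"x":0,"y":0,"z":0.15,"yaw":0,"gripper":-1},{"x":0,"y":0,"z":0,"yaw":0,"gripper":-1},{"x":0,"y":0,"z":0,"yaw":0,"gripper":-1}]'; done
```

```text
time_s: 8.98
ee_pos: [662.0, -2.8, 110.5]
ee_rot: [180.0, -0.0, 6.5]
force: [-0.4, 0.3, -2.6]
gripper_width: 49.7
time_s: 9.23
ee_pos: [662.0, -2.8, 108.6]
ee_rot: [-180.0, -0.0, 6.5]
force: [0.4, -0.2, -1.1]
gripper_width: 49.5
```

```bash
python3 -m inch '[{"x":0,"y":0,"z":0.15,"yaw":0,"gripper":-1},{"x":0,"y":0,"z":0,"yaw":0,"gripper":-1},{"x":0,"y":0,"z":0,"yaw":0,"gripper":-1}]'
python3 -m inch '[{"x":0,"y":0,"z":0,"yaw":0,"gripper":0.4},{"x":0,"y":0,"z":0,"yaw":0,"gripper":0.4},{"x":0,"y":0,"z":0,"yaw":0,"gripper":0.4},{"x":0,"y":0,"z":0,"yaw":0,"gripper":0.4}]'
python3 -m inch '[{"x":0,"y":0,"z":-1,"yaw":0,"gripper":0.4},{"x":0,"y":0,"z":-2.5,"yaw":0,"gripper":0.4},{"x":0,"y":0,"z":-3.5,"yaw":0,"gripper":0.4},{"x":0,"y":0,"z":-3.5,"yaw":0,"gripper":0.4},{"x":0,"y":0,"z":-2,"yaw":0,"gripper":0.4},{"x":0,"y":0,"z":0,"yaw":0,"gripper":0.4}]'
python3 -c "
from h import *
plan(424,279,236,105); a=grab('scene','s4'); b=grab('side','d4')
cv2.imwrite('pics/c4.png',np.hstack([cv2.resize(f['pixels'][v-45:v+45,u-45:u+45,::-1],(400,400),interpolation=cv2.INTER_CUBIC) for f,u,v in ((a,315,235),(b,235,185))]))
for f in (a,b): print(proj(f,(660.5,-4.5,130)))
"
```

```text
time_s: 9.48
ee_pos: [662.0, -2.8, 108.6]
ee_rot: [180.0, -0.1, 6.5]
force: [-1.4, 1.4, 5.5]
gripper_width: 49.5
time_s: 9.82
ee_pos: [661.8, -2.9, 106.7]
ee_rot: [-180.0, 0.0, 6.5]
force: [-0.4, 0.0, -0.1]
gripper_width: 63.6
time_s: 10.32
ee_pos: [664.5, -2.9, 239.0]
ee_rot: [179.9, -0.7, 6.5]
force: [0.2, 0.1, 0.1]
gripper_width: 64.1
t 10.3167 pos [664.5  -2.9 239. ] rot [179.91  -0.69   6.54] q [-1.2 26.1 77.   0.  76.2 82.2]
shift cm [-20.68 -30.75   0.  ] yaw units -19.69 F [0.2 0.1 0.1] w 64.1
(np.float64(316.82501460875835), np.float64(228.7933703863579))
(np.float64(229.83533596712846), np.float64(167.8841438335707))
```

View pics/c4.png

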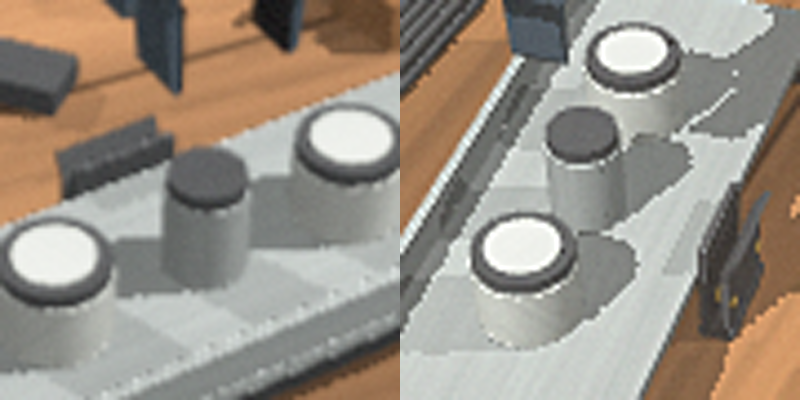

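The tin stands upright at the bay: its top is within about 2 px of the prediction in both views (scene (316,230), side (231,170)). Next is the holder.

```bash
python3 -m inch '[{"x":-2.07,"y":-3.08,"z":0,"yaw":0,"gripper":0.4},{"x":-2.07,"y":-3.08,"z":0,"yaw":0,"gripper":0.4},{"x":-2.07,"y":-3.08,"z":0,"yaw":0,"gripper":0.4},{"x":-2.07,"y":-3.08,"z":0,"yaw":0,"gripper":0.4},{"x":-2.07,"y":-3.08,"z":0,"yaw":0,"gripper":0.4},{"x":-2.07,"y":-3.08,"z":0,"yaw":0,"gripper":0.4},{"x":-2.07,"y":-3.08,"z":0,"yaw":0,"gripper":0.4},{"x":-2.07,"y":-3.08,"z":0,"yaw":0,"gripper":0.4},{"x":-2.07,"y":-3.08,"z":0,"yaw":0,"gripper":0.4},{"x":-2.07,"y":-3.08,"z":0,"yaw":0,"gripper":0.4}]'
python3 -m inch '[{"x":0,"y":0,"z":0,"yaw":-1,"gripper":0.4},{"x":0,"y":0,"z":0,"yaw":-1,"gripper":0.4},{"x":0,"y":0,"z":0,"yaw":-1,"gripper":0.4},{"x":0,"y":0,"z":0,"yaw":-1,"gripper":0.4},{"x":0,"y":0,"z":0,"yaw":-1,"gripper":0.4},{"x":0,"y":0,"z":0,"yaw":-1,"gripper":0.4},{"x":0,"y":0,"z":0,"yaw":-1,"gripper":0.4},{"x":0,"y":0,"z":0,"yaw":-1,"gripper":0.4},{"x":0,"y":0,"z":0,"yaw":-1,"gripper":0.4},{"x":0,"y":0,"z":0,"yaw":-1,"gripper":0.4}]'
python3 -m inch '[{"x":0,"y":0,"z":0,"yaw":-1,"gripper":0.4},{"x":0,"y":0,"z":0,"yaw":-1,"gripper":0.4},{"x":0,"y":0,"z":0,"yaw":-1,"gripper":0.4},{"x":0,"y":0,"z":0,"yaw":-1,"gripper":0.4},{"x":0,"y":0,"z":0,"yaw":-1,"gripper":0.4},{"x":0,"y":0,"z":0,"yaw":-1,"gripper":0.4},{"x":0,"y":0,"z":0,"yaw":-1,"gripper":0.4},{"x":0,"y":0,"z":0,"yaw":-1,"gripper":0.4},{"x":0,"y":0,"z":0,"yaw":-1,"gripper":0.4},{"x":0,"y":0,"z":0,"yaw":-0.7,"gripper":0.4},{"x":0,"y":0,"z":0,"yaw":0,"gripper":0.4}]'
python3 -c "
from h import *
plan(424,279,236,105); w=grab('wrist','w5')
print(np.round(proj(w,(424,279,125),True),1))
cv2.imwrite('pics/c5.png',cv2.resize(w['pixels'][60:280,130:430,::-1],None,fx=2.6,fy=2.6,interpolation=cv2.INTER_CUBIC))"
```

```text
time_s: 11.25
ee_pos: [418.8, 280.1, 230.4]
ee_rot: [179.9, 0.2, 6.5]
force: [0.2, 0.3, 0.6]
gripper_width: 64.2
time_s: 12.08
ee_pos: [420.1, 279.0, 230.3]
ee_rot: [-179.9, 0.2, 56.8]
force: [0.4, -0.7, -0.4]
gripper_width: 64.0
time_s: 13.0
ee_pos: [420.2, 279.0, 230.3]
ee_rot: [-179.8, 0.1, 105.1]
force: [-0.3, 0.3, 1.0]
gripper_width: 63.7
t 13.0 pos [420.2 279.  230.3] rot [-1.798e+02  6.000e-02  1.051e+02] q [32.3 12.3 99.   0.  69.  17.2]
shift cm [-0.1   0.37 -0.57] yaw units 0.02 F [-0.3  0.3  1. ] w 63.7
[280.5 218.9]
```

View pics/c5.png

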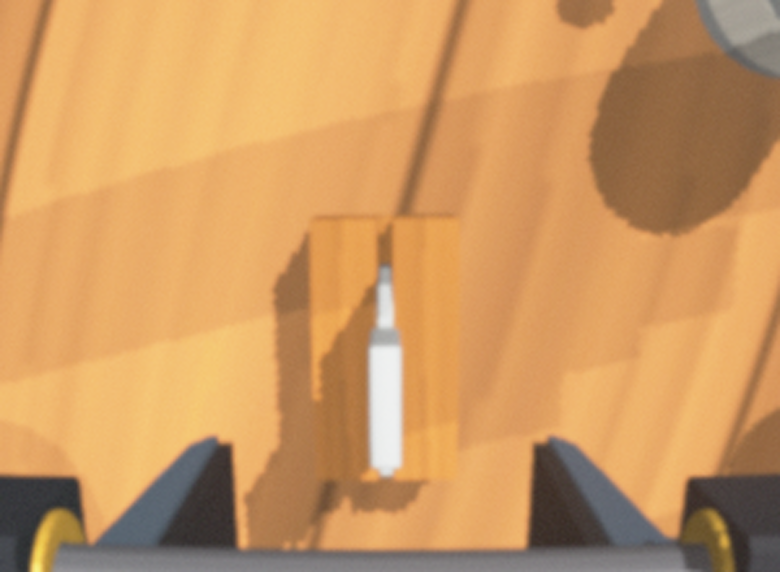

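The tab top spans crop x 369–403, y 343–470, centred at about full pixel (278.5,216.4). It lines up with the tool x axis, so yaw 105° is right.

```bash
python3 -c "
from h import *
w=load('w5')
p=onz(w,130+386/2.6,60+407/2.6,125,True); print(p,[onz(w,130+386/2.6,60+v/2.6,125,True).round(1) for v in (343,470)],[onz(w,130+u/2.6,60+407/2.6,125,True).round(1) for u in (369,403)])
print('stand',[onz(w,130+u/2.6,60+v/2.6,40,True).round(1) for u,v in ((310,215),(459,215))], 'slot',onz(w,130+385/2.6,60+225/2.6,40,True).round(1))
plan(p[0],p[1],115,105)"
```

```text
[421.88700391 280.49585046 125.        ] [array([416.6, 300.1, 125. ]), array([427.4, 260.3, 125. ])] [array([416.8, 279.1, 125. ]), array([427. , 281.9, 125. ])]
stand [array([378., 327.,  40.]), array([435.6, 342.5,  40. ])] slot [408.1 330.7  40. ]
t 13.05 pos [420.3 279.1 230.6] rot [-1.7983e+02  5.0000e-02  1.0496e+02] q [32.3 12.3 98.9  0.  69.  17.3]
shift cm [ 0.11  0.22 11.56] yaw units -0.01 F [ 0.3  0.9 -0.6] w 63.6
```

```bash
python3 -m inch '[{"x":0.1,"y":0.2,"z":3,"yaw":0,"gripper":0.4},{"x":0,"y":0,"z":3,"yaw":0,"gripper":0.4},{"x":0,"y":0,"z":3,"yaw":0,"gripper":0.4},{"x":0,"y":0,"z":2,"yaw":0,"gripper":0.4},{"x":0,"y":0,"z":0.95,"yaw":0,"gripper":0.4},{"x":0,"y":0,"z":0,"yaw":0,"gripper":0.4},{"x":0,"y":0,"z":0,"yaw":0,"gripper":0.4}]'
python3 -m inch '[{"x":0,"y":0,"z":0,"yaw":0,"gripper":-1},{"x":0,"y":0,"z":0,"yaw":0,"gripper":-1},{"x":0,"y":0,"z":0,"yaw":0,"gripper":-1},{"x":0,"y":0,"z":0,"yaw":0,"gripper":-1},{"x":0,"y":0,"z":0,"yaw":0,"gripper":-1},{"x":0,"y":0,"z":0,"yaw":0,"gripper":-1},{"x":0,"y":0,"z":0,"yaw":0,"gripper":-1},{"x":0,"y":0,"z":0,"yaw":0,"gripper":-1}]' 50
```

```text
time_s: 13.63
ee_pos: [422.9, 281.2, 112.6]
ee_rot: [-180.0, 0.0, 105.0]
force: [0.9, 0.6, -0.4]
gripper_width: 64.1
time_s: 14.3
ee_pos: [422.7, 281.0, 112.5]
ee_rot: [180.0, -0.0, 105.0]
force: [0.2, -0.8, -0.4]
gripper_width: 13.6
```

```bash
python3 -m inch '[{"x":0,"y":0,"z":0,"yaw":0,"gripper":-1},{"x":0,"y":0,"z":0,"yaw":0,"gripper":-1},{"x":0,"y":0,"z":0,"yaw":0,"gripper":-1},{"x":0,"y":0,"z":0,"yaw":0,"gripper":-1}]'
python3 -c "
from h import *
plan(422,280.2,111,105)"
```

```text
time_s: 14.63
ee_pos: [421.3, 280.6, 112.4]
ee_rot: [-179.8, 0.0, 105.0]
force: [-5.3, -0.6, 5.0]
gripper_width: 9.9
t 14.6333 pos [421.3 280.6 112.4] rot [-1.7981e+02  1.0000e-02  1.0503e+02] q [3.230e+01 1.890e+01 1.086e+02 1.000e-01 5.260e+01 1.730e+01]
shift cm [-0.06  0.06  0.14] yaw units 0.01 F [-5.3 -0.6  5. ] w 9.9
```

```bash
python3 -m inch '[{"x":0,"y":0,"z":-0.8,"yaw":0,"gripper":-1},{"x":0,"y":0,"z":-1.2,"yaw":0,"gripper":-1},{"x":0,"y":0,"z":-1.5,"yaw":0,"gripper":-1},{"x":0,"y":0,"z":-2.5,"yaw":0,"gripper":-1},{"x":0,"y":0,"z":-2.5,"yaw":0,"gripper":-1},{"x":0,"y":0,"z":-1.5,"yaw":0,"gripper":-1},{"x":0,"y":0,"z":0,"yaw":0,"gripper":-1},{"x":0,"y":0,"z":0,"yaw":0,"gripper":-1}]'
python3 -c "
from h import *
plan(561.2,-15,212,96.6)"
```

```text
time_s: 15.3
ee_pos: [423.7, 281.3, 213.1]
ee_rot: [179.8, -0.0, 105.0]
force: [0.5, 0.2, -2.0]
gripper_width: 9.7
t 15.3 pos [423.7 281.3 213.1] rot [ 1.7980e+02 -3.0000e-02  1.0504e+02] q [ 32.3  13.2 100.3  -0.   66.2  17.3]
shift cm [-32.19   5.59   0.11] yaw units 1.69 F [ 0.5  0.2 -2. ] w 9.7
```

```bash
python3 -m inch '[{"x":-3.57,"y":0.62,"z":0,"yaw":0,"gripper":-1},{"x":-3.57,"y":0.62,"z":0,"yaw":0,"gripper":-1},{"x":-3.57,"y":0.62,"z":0,"yaw":0,"gripper":-1},{"x":-3.57,"y":0.62,"z":0,"yaw":0,"gripper":-1},{"x":-3.57,"y":0.62,"z":0,"yaw":0,"gripper":-1},{"x":-3.57,"y":0.62,"z":0,"yaw":0,"gripper":-1},{"x":-3.57,"y":0.62,"z":0,"yaw":0,"gripper":-1},{"x":-3.57,"y":0.62,"z":0,"yaw":0,"gripper":-1},{"x":-3.57,"y":0.62,"z":0,"yaw":0,"gripper":-1},{"x":0,"y":0,"z":0,"yaw":0.85,"gripper":-1},{"x":0,"y":0,"z":0,"yaw":0.85,"gripper":-1},{"x":0,"y":0,"z":0,"yaw":0,"gripper":-1}]'
python3 -m inch '[{"x":0,"y":0,"z":0,"yaw":0,"gripper":-1},{"x":0,"y":0,"z":0,"yaw":0,"gripper":-1}]'
python3 -c "
from h import *
plan(561.2,-15,190,96.6); w=grab('wrist','w6'); b=grab('side','d6')
print('slot',[np.round(proj(w,(561.2-.115*t,-15+.993*t,60),True),1) for t in(35,0)])
c=lambda f,x,y,w,h:cv2.resize(f['pixels'][y:y+h,x:x+w,::-1],(400,400),interpolation=cv2.INTER_CUBIC)
cv2.imwrite('pics/c6.png',np.hstack([c(w,180,100,200,200),c(b,215,130,100,100)]))"
```

```text
time_s: 16.3
ee_pos: [559.6, -15.8, 210.3]
ee_rot: [-179.8, -0.0, 96.4]
force: [-0.1, 0.1, -0.7]
gripper_width: 10.0
time_s: 16.47
ee_pos: [559.6, -14.5, 211.5]
ee_rot: [-179.9, -0.0, 96.7]
force: [-0.5, -0.9, -1.2]
gripper_width: 9.6
t 16.4667 pos [559.6 -14.5 211.5] rot [-1.7992e+02 -1.0000e-02  9.6660e+01] q [-2.7 17.9 93.9 -0.  68.3 -9.3]
shift cm [-0.06  0.16  2.15] yaw units 0.01 F [-0.5 -0.9 -1.2] w 9.6
slot [array([277.7, 169.2]), array([277.6, 205.7])]
```

View pics/c6.png

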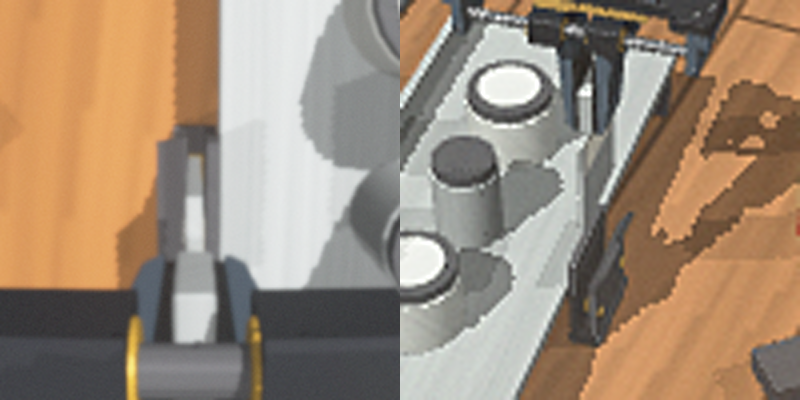

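Wrist crop: the holder's near end is at crop x 187–204, and the slot runs between the flare (158–187) and the back plate (204–220), so they are nearly in line. Computing the x offset.

```bash
python3 -c "
from h import *
w=load('w6'); P=w['pixels'].astype(int)
for v in (163,168,172,178,184,190,200,210,220,226): print(v,' '.join('%3d'%x for x in P[v].mean(1)[255:298]))
ex=np.array([.993,.115]); o=np.array([561.2,-15])
f=lambda u,v,z:(round(float((onz(w,u,v,z,True)[:2]-o)@ex),1),round(float((onz(w,u,v,z,True)[:2]-o)@[-.115,.993]),1))
for u in (270,277.5,282,286,290): print(u,[f(u,v,78) for v in (170,190)])
for u in (273,277.5,282): print(u,'blade top z~%d'%190,[f(u,v,z) for v,z in ((176,114),(215,185))])
print(f(180+187/2,100+250/2,189),f(180+205/2,100+250/2,189))
"
```

```text
163 160 159 163 164 165 166 168 167 166 166 161 147 127 114 101  90  84  83  78  82  80  80  82  81  83  86  79  77  74  73  75  74  86 106 145 190 220 229 230 230 228 225 224
168 163 165 166 165 166 164 163 161 152 132 120 114 102  97  93  95  93  97  91  83  82  83  82  83  85  82  81  80  83  86  88  87  88  97 124 169 201 216 217 217 216 214 214
172 169 166 158 139 123 117 112 107 105 104 106 104 103 106 105 105 108 111  97  85  84  83  83  82  83  85  82  79  97 114 119 120 119 123 136 170 204 217 217 217 215 215 214
178 168 165 161 144 124 117 112 110 105 104 103 106 101 105 104 105 108 110 112 126 140 141 140 140 136 122  99  91 104 116 125 126 127 129 141 173 203 214 217 216 216 215 215
184 169 167 161 142 125 116 111 108 110 105 104 103 103 104 104 106 109 115 127 142 157 160 162 160 155 136 106  94 103 118 123 126 126 128 142 173 205 214 217 216 216 214 214
190 161 146 128 121 119 115 113 107 106 107 102 105 105 102 104 106 106 116 132 149 159 158 161 159 159 146 120  96 103 117 121 123 121 127 140 174 204 215 216 216 216 215 214
200 116 114 118 118 115 114 114 112 106 103 
[... 294 characters left out ...]
5 213 213 213
220 113 114 110 104  98  91  88  90  94 102 103 103 104 103 105 115 133 149 173 196 208 212 213 212 211 203 185 148 120 116 119 122 123 126 147 183 205 213 214 214 214 213 214
226 111 114 111 105 100  95  91  97  98 104 103 104 104 112 126 138 145 152 162 168 173 173 175 176 176 175 168 160 151 146 136 130 123 129 150 186 205 208 205 204 204 205 212
270 [(-6.7, 36.4), (-6.8, 18.6)]
277.5 [(-0.2, 36.4), (-0.2, 18.6)]
282 [(3.7, 36.4), (3.8, 18.6)]
286 [(7.2, 36.4), (7.4, 18.6)]
290 [(10.7, 36.4), (10.9, 18.6)]
273 blade top z~190 [(-3.7, 36.2), (-2.8, 24.3)]
277.5 blade top z~190 [(-0.2, 36.2), (-0.3, 24.3)]
282 blade top z~190 [(3.2, 36.2), (2.2, 24.3)]
(-2.5, 19.6) (2.5, 19.6)
```

By camera, the holder and slot agree within about 0.3 mm in x and about 1 mm in y, with yaw aligned. Lowering it in.

```bash
python3 -m inch '[{"x":0,"y":0,"z":1.5,"yaw":0,"gripper":-1},{"x":0,"y":0,"z":1.5,"yaw":0,"gripper":-1},{"x":0,"y":0,"z":0.7,"yaw":0,"gripper":-1},{"x":0,"y":0,"z":0.7,"yaw":0,"gripper":-1},{"x":0,"y":0,"z":0.6,"yaw":0,"gripper":-1},{"x":0,"y":0,"z":0.6,"yaw":0,"gripper":-1},{"x":0,"y":0,"z":0.5,"yaw":0,"gripper":-1},{"x":0,"y":0,"z":0,"yaw":0,"gripper":-1},{"x":0,"y":0,"z":0,"yaw":0,"gripper":-1}]'
python3 -c "
from h import *
plan(561.2,-15,127.4,96.6)"
```

```text
time_s: 17.32
ee_pos: [560.0, -14.8, 151.4]
ee_rot: [-180.0, -0.0, 96.5]
force: [-0.2, -0.4, -1.2]
gripper_width: 9.9
t 17.3167 pos [560.  -14.8 151.4] rot [-180.     -0.     96.55] q [-2.7 20.8 98.9  0.  60.3 -9.2]
shift cm [-0.04  0.11  2.4 ] yaw units -0.01 F [-0.2 -0.4 -1.2] w 9.9
```

```bash
python3 -m inch '[{"x":0,"y":0,"z":0.6,"yaw":0,"gripper":-1},{"x":0,"y":0,"z":0.6,"yaw":0,"gripper":-1},{"x":0,"y":0,"z":0.6,"yaw":0,"gripper":-1},{"x":0,"y":0,"z":0.3,"yaw":0,"gripper":-1},{"x":0,"y":0,"z":0,"yaw":0,"gripper":-1},{"x":0,"y":0,"z":0,"yaw":0,"gripper":-1}]'
python3 -m inch '[{"x":0,"y":0,"z":0.3,"yaw":0,"gripper":-1},{"x":0,"y":0,"z":0.3,"yaw":0,"gripper":-1},{"x":0,"y":0,"z":0,"yaw":0,"gripper":-1},{"x":0,"y":0,"z":0,"yaw":0,"gripper":-1}]'
python3 -m inch '[{"x":0,"y":0,"z":0.3,"yaw":0,"gripper":-1},{"x":0,"y":0,"z":0.3,"yaw":0,"gripper":-1},{"x":0,"y":0,"z":0,"yaw":0,"gripper":-1},{"x":0,"y":0,"z":0,"yaw":0,"gripper":-1}]'
```

```text
time_s: 17.82
ee_pos: [559.9, -14.8, 130.1]
ee_rot: [-180.0, -0.0, 96.5]
force: [0.2, 0.0, 0.1]
gripper_width: 9.7
time_s: 18.15
ee_pos: [560.6, -14.8, 125.1]
ee_rot: [179.9, 0.0, 96.5]
force: [0.5, 0.2, 3.6]
gripper_width: 9.6
time_s: 18.48
ee_pos: [560.6, -14.8, 119.2]
ee_rot: [179.9, 0.0, 96.5]
force: [-0.4, -0.8, 7.0]
gripper_width: 9.7
```

```bash
python3 -m inch '[{"x":0,"y":0,"z":0.15,"yaw":0,"gripper":-1},{"x":0,"y":0,"z":0,"yaw":0,"gripper":-1},{"x":0,"y":0,"z":0,"yaw":0,"gripper":-1}]'
python3 -m inch '[{"x":0,"y":0,"z":0.1,"yaw":0,"gripper":-1},{"x":0,"y":0,"z":0,"yaw":0,"gripper":-1},{"x":0,"y":0,"z":0,"yaw":0,"gripper":-1}]'
python3 -m inch '[{"x":0,"y":0,"z":0.1,"yaw":0,"gripper":-1},{"x":0,"y":0,"z":0,"yaw":0,"gripper":-1},{"x":0,"y":0,"z":0,"yaw":0,"gripper":-1}]'
```

```text
time_s: 18.73
ee_pos: [560.6, -14.8, 117.9]
ee_rot: [179.9, 0.0, 96.5]
force: [-0.6, 0.2, 7.5]
gripper_width: 10.0
time_s: 18.98
ee_pos: [560.6, -14.8, 117.3]
ee_rot: [179.9, 0.0, 96.5]
force: [-1.2, -0.2, 10.3]
gripper_width: 9.8
time_s: 19.23
ee_pos: [560.6, -14.8, 117.3]
ee_rot: [179.9, 0.0, 96.5]
force: [-2.6, -1.1, 14.9]
gripper_width: 10.1
```

The hard stop is reached: force rose from 10 to 15 N with no further travel, and TCP z is 117.3 against an expected 117.4. One last visual check.

```bash
python3 -m inch '[{"x":0,"y":0,"z":0,"yaw":0,"gripper":-1},{"x":0,"y":0,"z":0,"yaw":0,"gripper":-1},{"x":0,"y":0,"z":0,"yaw":0,"gripper":-1},{"x":0,"y":0,"z":0,"yaw":0,"gripper":-1}]'
python3 -c "
from h import *
a=grab('scene','s7'); b=grab('side','d7')
c=lambda f,x,y,w,h:cv2.resize(f['pixels'][y:y+h,x:x+w,::-1],(400,400),interpolation=cv2.INTER_CUBIC)
cv2.imwrite('pics/c7.png',np.hstack([c(a,255,170,110,110),c(b,190,120,110,110)]))"
```

```text
time_s: 19.57
ee_pos: [560.6, -14.8, 117.3]
ee_rot: [179.9, 0.0, 96.5]
force: [-2.9, 0.5, 15.0]
gripper_width: 10.0
```

View pics/c7.png

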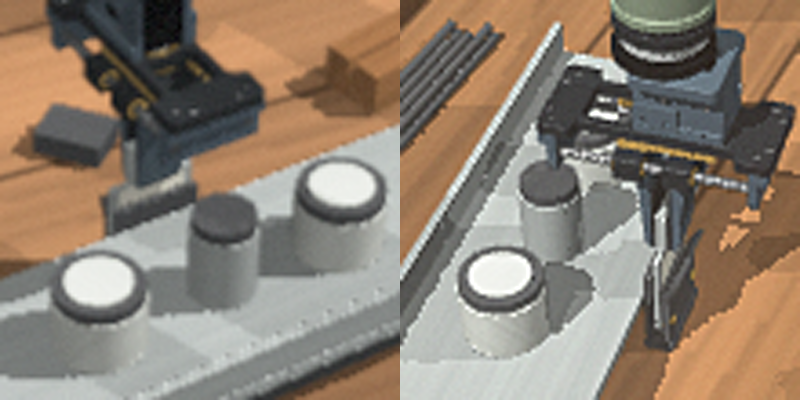

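The holder sits in the slot between lip and back plate. The slim tin stands at crop (223,250) left and (550,210) right, with both squat tins undisturbed.

```bash
python3 -c "
from h import *
print(env.job_done())"
```

```text
the job is handed in; nothing more can be done
None
```

I carried out both steps and handed the job in at about 20 s of the 51 s. The hand-in gave no verdict.

- **Slim tin:** I took the grey, dark-topped tin from among the red look-alikes, stood it on the rack between the squat tins and let go. In both camera views its top was within about 2 px (roughly 3 mm) of where it should be, and it stood upright.
- **Label holder:** I lifted it from the stand and lowered it behind the lip with no side contact. It was about 0.3 mm off in x and 1 mm in y by the wrist camera. I then pressed it to the hard stop and finished gripping it with 50 N. The push rose from 10 to 15 N with no further travel. Tool height was 117.3 mm, against 117.4 mm expected for fully home.

**Not fully confirmed:**
- **Slot position:** estimates from the squat tins, the wrist camera and the arm's own readings differed by 1–2 mm. I went by the wrist camera's view of holder and slot together.
- **Spring bar:** I judged it home from force and height only, as it can't be seen under the holder.
- **Squat tins and bystanders:** the last view shows both squat tins looking undisturbed, but I did not measure them. I didn't check the other things on the bench separately.

My first move calls were rejected because rows need every key. They didn't move the arm.

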